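# Empty the tile press's catch tray into the crowded ware tote

### The job

Pull the tile press's catch tray fully out and move every tile in it to the wooden ware tote, laying each one flat on the tote's floor in a free spot where it touches neither another tile nor any of the ware already standing there; do not touch or push that ware, and leave the brush, the brass weight and the clay alone. When all tiles are in the tote, push the empty tray fully home, and only then press the red reset button on the press all the way down, and let it go.

Things in the scene. Friction and masses are not known exactly. Their poses are not given: they have to be found in the camera images.
- press: green bench tile press, fixed. Its front faces -x of its own frame; origin on the table under the centre of the DRAWN-OUT catch tray; x points from there back into the press. Hood: x +95 to +285 mm, 346 mm wide in y, 92 mm high, open at the front for the tray. Press head on it: x +213 to +283 mm, 160 mm wide, top (with the ram) at 252 mm.
- tray (a joint): slide of the press's aluminium catch tray, m: 0 = fully home under the hood, 0.185 = fully out (at the stop, wholly clear of the hood). It moves along -x of press when pulled out; about 1.5 N of friction, stays where left, no catch or spring.
- tray_pull (a point): grip point of the tray's upright black pull knob (22 mm thick, round, its top 12 mm above this point and 60 mm above the table); the knob stands on a low bracket (top 16 mm above the table) in front of the tray, its axis 22 mm before the tray's front wall. Moves with the tray. Axes as press.
- tray_floor (a point): centre of the catch tray's floor surface, 10 mm above the table; inside 168 (x) x 302 (y) mm, round it a lip only 2.5 mm higher than the floor and 6 mm wide. Moves with the tray; axes as press.
- reset_button (a joint): red press-reset button on the hood's roof, m: 0 = up, about 0.006 = fully down; springs back; fully down takes 5 N.
- reset_button_top (a point): centre of the red button's top face (30 mm across), about 0.12 m above the table; press straight down.
- tote_floor (a point): centre of the inner floor of the ware tote, a shallow fixed plywood tote: floor 8 mm above the table, inside 270 (x) x 330 (y) mm, round it a lip only 2.5 mm higher than the floor and 10 mm wide, with a round stud (18 mm across, top 26 mm above the table) on each corner, 141 (x) and 171 (y) mm from this point. Axes along its sides, z up.
- tile_a: pressed clay tile, glossy dark red-brown, flat square 50 x 50 x 8 mm, 45 g; origin at the centre of its underside, x and y along its edges, z up. It starts flat in the catch tray; 3 to 5 of the five tiles are there in a run (absent: None).
- tile_b: pressed clay tile, pale grey-green, flat square 50 x 50 x 8 mm, 45 g; origin at the centre of its underside, x and y along its edges, z up. It starts flat in the catch tray; 3 to 5 of the five tiles are there in a run (absent: None).
- tile_c: pressed clay tile, dark brown, flat square 50 x 50 x 8 mm, 45 g; origin at the centre of its underside, x and y along its edges, z up. It starts flat in the catch tray; 3 to 5 of the five tiles are there in a run (absent: None).
- tile_d: pressed clay tile, glossy dark red-brown, flat square 50 x 50 x 8 mm, 45 g; origin at the centre of its underside, x and y along its edges, z up. It starts flat in the catch tray; 3 to 5 of the five tiles are there in a run (absent: None).
- tile_e: pressed clay tile, pale grey-green, flat square 50 x 50 x 8 mm, 45 g; origin at the centre of its underside, x and y along its edges, z up. It starts flat in the catch tray; 3 to 5 of the five tiles are there in a run (absent: None).
- vase_grey: small grey bottle vase, 48 mm across, 64 mm high; one of the finished pieces already standing loose in the tote. Origin at the centre of its underside, z up. Leave it where it stands.
- vase_tan: small tan bottle vase, 44 mm across, 60 mm high; one of the finished pieces already standing loose in the tote. Origin at the centre of its underside, z up. Leave it where it stands.
- bowl_green: small pale green bowl, 67 mm across, 38 mm high; one of the finished pieces already standing loose in the tote. Origin at the centre of its underside, z up. Leave it where it stands.
- mould: white plaster disc with a round hollow, 62 mm across, 18 mm high; one of the finished pieces already standing loose in the tote. Origin at the centre of its underside, z up. Leave it where it stands.
- brush_red: brush with a red handle, 218 mm long, lying on the table between the press and the tote; a bystander
- weight_brass: small yellow brass weight with a knob, 29 mm across, 27 mm high, to the right; a bystander
- clay: grey clay lump, 69 x 81 x 53 mm, to the left; a bystander

How it is judged:
By the outcome, as a careful person would: the job done as asked, in the order asked, and still so for the second after the job is handed in, with the robot touching nothing.
Of tile_a, tile_b, tile_c, tile_d, tile_e only 3 to 5 are there at a start; the rules pass over those that are not, and their reading is None.
At some moment in a run one of tile_a, tile_b, tile_c, tile_d, tile_e may be knocked a few centimetres aside while the robot is not near it.
It also fails if it takes over 210 s, if anything falls off the work surface, if the arm or the gripper's body presses on something with over 40 N, if the wrist force passes 120 N, or if a joint passes its speed limit or range.

### The arm

A 6-joint arm with a two-finger parallel gripper is mounted at the origin on a cart in front of the work surface, level with it; the furniture and walls round the work are solid. World frame = base frame: x ahead of the robot, y to its left, z up, the work surface at z = 0. Lengths are in m, angles in rad, forces in N, time in s.
With the tool pointing down it reaches from about 0.35 to 0.95 m from the base axis. Payload 17.4 kg.
Tool frame: the origin (TCP) lies midway between the tips of the shut fingers; the grasp point (between the pads) lies 19 mm behind it; z points along the fingers, y is the line along which they close (so a half turn about z gives the same grasp; the last joint's range is limited). The gripper opens to 93 mm and grips with 3 to 60 N. Pads are 15 mm wide; open, the fingers measure 128 mm over their backs; the gripper's body (75 mm by 188 mm) begins 65 mm behind the grasp point.
Start: joints at [1.178, 0.116, 1.442, -0, 1.584, -0.038], TCP at [0.235, 0.633, 0.219] pointing down, gripper open.
Joint ranges: [-2.83, 2.83], [-0.83, 2.19], [0.07, 2.5], [-1.14, 4.28], [0.01, 3], [-2.97, 2.97]. Speed limits (rad/s): [1.89, 1.89, 2.22, 3.14, 3.14, 3.14].

### API

Orientations are given as [roll, pitch, yaw] about the fixed x, y, z axes, in that order (R = Rz(yaw) Ry(pitch) Rx(roll)).
In Python, from rig import r gives the robot as it stands.
- The arm moves only by the shell command python3 nudge.py [OPENING], which reads ROWS from standard input. ROWS is a JSON list that holds a single list of rows (three levels of brackets), with 1 to 10 rows, each of 6 numbers: dx, dy, dz in shares of the most that a row can go, 1 being 50 mm, then a rotation vector rx, ry, rz in rad; each row shifts and turns the commanded pose from where the row before left it, along the tool's axes as they then stand; what a row does not reach is not made up. A row lasts 1/10 s, in which the tool goes at most 0.05 m and 0.15 rad, less where a joint would pass 70% of its speed; a pose out of reach is approached as far as the arm can. OPENING is the finger opening in m, set as the command begins (- or left out keeps the last). The fingers move at their own pace and stop on an object; the grip force is fixed at half the most. Time passes only in rows, so rows that do not move let the fingers close. It prints the time, the measured TCP pose, the force, the opening and the grip force at its end. Input that does not fit is refused with a message, and nothing moves.
- r.read_state(): the state, without advancing time (a new reading comes with each control period).
- r.read_camera(name): name is "side" or "top" or "wrist"; returns a dict with "img" (384x512x3 uint8, red, green, blue), "fx", "fy", "cx", "cy" (pixels), "extrinsics" (4x4, takes a point from camera to world coordinates); the wrist camera has in their place "tool_from_camera" (4x4, takes a point from camera to tool coordinates, whose origin is the TCP and whose axes are the flange's). Camera axes: x right, y down, z forward; pixel columns grow to the right and rows downward; lengths in m; the calibration is good to about 2 mm. A picture is of the moment at which its call begins: read the wrist's pose just before it. There is no depth.
- r.job_done(): hands the job in; it is judged then, once.
The state is a dict: "clock": time; "qpos": joint angles; "joint_velocities": joint speeds; "effort": joint torques, N m; "position": TCP position; "tool_rot": TCP orientation; "force": force on the tool from outside, world axes, zero at the start; "ft_torque": the same for the moment, N m; "finger_gap": finger opening in m; "grip_force": force on a finger pad.
Only numpy, scipy, OpenCV 4.12 (cv2) and the standard library are available. Lean on these libraries where they do the work, as an engineer would, in place of code of your own. Each camera call takes 0.05 s, during which the arm holds its last target. There are 200 camera calls.

## Working session

There is one attempt and no reset: what is moved stays moved. The work goes in short steps, Python scripts to look and compute and a shell command to move; the robot and the scene stay as the last step left them, time stands still between calls to the robot, and variables do not carry over. Pictures are saved under pics/ and viewed, at most 14 in all, crops included, and the job is handed in when it is done.

```bash
ls; mkdir -p pics
cat > h.py <<'E'
from rig import r
import numpy as np, cv2
from scipy.spatial.transform import Rotation as R
def snap(n,f=None):
    s=r.read_state(); c=r.read_camera(n)
    if n=="wrist":
        T=np.eye(4); T[:3,:3]=R.from_euler('xyz',s['tool_rot']).as_matrix(); T[:3,3]=s['position']
        c['extrinsics']=T@np.array(c['tool_from_camera'])
    c['extrinsics']=np.array(c['extrinsics'])
    if f: cv2.imwrite('pics/'+f,c['img'][:,:,::-1]); np.savez('pics/'+f+'.npz',**c)
    return c
def load(f): return dict(np.load('pics/'+f+'.npz'))
def ray(c,u,v):
    d=np.array([(u-c['cx'])/c['fx'],(v-c['cy'])/c['fy'],1.]); E=c['extrinsics']
    return E[:3,3],E[:3,:3]@d
def onz(c,u,v,z):
    o,d=ray(c,u,v); return o+d*(z-o[2])/d[2]
def proj(c,p):
    q=np.linalg.inv(c['extrinsics'])@np.append(p,1.); return q[0]/q[2]*c['fx']+c['cx'],q[1]/q[2]*c['fy']+c['cy']
def tri(c1,p1,c2,p2):
    o1,d1=ray(c1,*p1);o2,d2=ray(c2,*p2)
    s=np.linalg.lstsq(np.c_[d1,-d2],o2-o1,rcond=None)[0]
    a=o1+d1*s[0];b=o2+d2*s[1]; return (a+b)/2,np.linalg.norm(a-b)
E
python3 - <<'E'
from h import *
s=r.read_state(); print(s)
a=snap('top','t0.png');b=snap('side','s0.png')
for c in(a,b): print(c['fx'],c['extrinsics'].round(3).tolist())
E
```

```text
nudge.py
pics
rig.py
{'clock': 0.0, 'qpos': array([ 1.17820851e+00,  1.16473727e-01,  1.44227651e+00, -2.21101712e-06,
        1.58399126e+00, -3.78169437e-02]), 'joint_velocities': array([ 1.51430302e-03, -4.25416576e-05,  1.30524468e-03, -2.29089621e-03,
        1.99039508e-04, -5.08899841e-04]), 'effort': array([ 5.47549134e-04, -7.21254015e+01, -6.22628331e+01,  7.81159638e-02,
        2.37992161e-02, -1.10064668e-04]), 'position': array([0.23441861, 0.63276561, 0.21790646]), 'tool_rot': array([-3.14044455e+00, -4.12259743e-05,  2.78682173e+00]), 'force': array([-0.86626863, -0.18502769, -0.31430427]), 'ft_torque': array([-0.02356753, -0.01178804, -0.02557454]), 'grip_force': 0.0, 'finger_gap': 0.09321080728792913}
437.0268720224598 [[0.025, -0.99, 0.139, 0.338], [-1.0, -0.025, 0.004, 0.019], [-0.001, -0.139, -0.99, 1.602], [0.0, 0.0, 0.0, 1.0]]
380.34715273668877 [[-0.98, -0.116, 0.163, 0.338], [-0.201, 0.576, -0.792, 1.05], [-0.002, -0.809, -0.588, 0.852], [0.0, 0.0, 0.0, 1.0]]
```
View pics/t0.png

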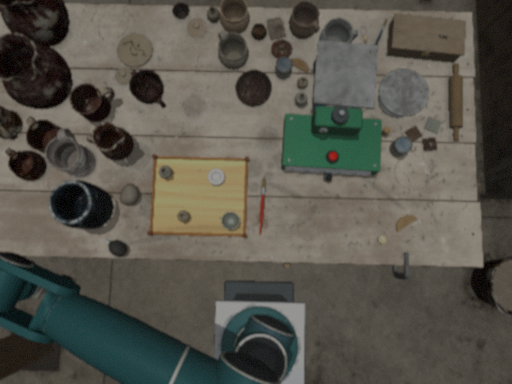

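View pics/s0.png

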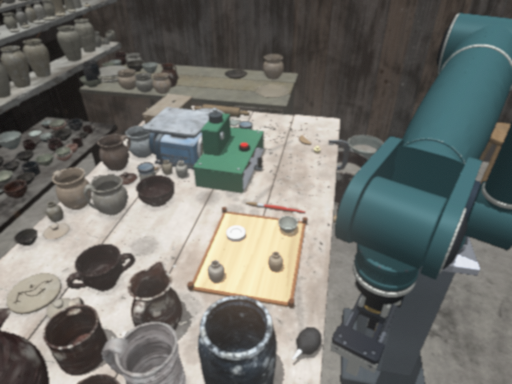

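The top view shows the tote at (152-248, 156-237) with the grey vase (166,172), mould (216,177), tan vase (184,217) and bowl (231,221). It also shows the press hood (283-382, 115-175), the red button (333,156) and the knob (328,178). The tray is home. In the side view the button is at about (244,146).

Run:
```python
from h import *
t=load('t0.png');s=load('s0.png')
def cen(m,roi):
    x0,y0,x1,y1=roi; k=np.zeros_like(m);k[y0:y1,x0:x1]=m[y0:y1,x0:x1]
    ys,xs=np.nonzero(k); return xs.mean(),ys.mean(),len(xs)
red=lambda c:((c['img'][:,:,0].astype(int)-c['img'][:,:,1]>80)&(c['img'][:,:,0].astype(int)-c['img'][:,:,2]>80)).astype(np.uint8)
a=cen(red(t),(320,145,345,168));b=cen(red(s),(235,138,255,155));print(a,b)
print('button',tri(t,a[:2],s,b[:2]))
# hood front part
im=t['img'].astype(int); g=((im[:,:,1]-im[:,:,0]>30)&(im[:,:,1]-im[:,:,2]>15)).astype(np.uint8)
k=np.zeros_like(g);k[100:185,275:390]=g[100:185,275:390]
cs,_=cv2.findContours(k,0,2);c=max(cs,key=cv2.contourArea);rc=cv2.minAreaRect(c);print(rc)
for u,v in cv2.boxPoints(rc):print('hoodbox',u,v,onz(t,u,v,.092).round(4))
# dark knob
d=(im.sum(2)<150).astype(np.uint8);print('knob',cen(d,(320,173,338,186)));x=cen(d,(320,173,338,186));print(onz(t,x[0],x[1],.06))
# tote: yellow
y=((im[:,:,0]-im[:,:,2]>70)&(im[:,:,1]-im[:,:,2]>40)).astype(np.uint8);k=np.zeros_like(y);k[145:245,140:256]=y[145:245,140:256]
c=max(cv2.findContours(k,0,2)[0],key=cv2.contourArea);rc=cv2.minAreaRect(c);print(rc);print('tote',onz(t,*rc[0],.0105))
for u,v in cv2.boxPoints(rc):print(onz(t,u,v,.0105).round(4))
for n,(u,v),h in [('vg',(166,172),.03),('mould',(216,177),.018),('vt',(184,217),.03),('bowl',(231,221),.038)]:print(n,onz(t,u,v,h).round(3))
cv2.imwrite('pics/z.png',cv2.resize(np.hstack([t['img'][140:245,140:400,::-1]]),None,fx=3,fy=3,interpolation=2))
```

```text
(np.float64(332.5), np.float64(155.5), 52) (np.float64(244.0), np.float64(144.5), 24)
button (array([ 0.66268213, -0.24036814,  0.10706653]), np.float64(0.003167626084768384))
((332.28790283203125, 137.60516357421875), (96.95005798339844, 60.24879455566406), 3.3664603233337402)
hoodbox 282.12756 164.83102 [ 0.6297 -0.0659  0.092 ]
hoodbox 285.66547 104.686195 [ 0.8492 -0.0749  0.092 ]
hoodbox 382.44824 110.3793 [ 0.8366 -0.4213  0.092 ]
hoodbox 378.91034 170.52414 [ 0.6178 -0.4055  0.092 ]
knob (np.float64(328.22222222222223), np.float64(176.83333333333334), 36)
[ 0.59637696 -0.23312248  0.06      ]Traceback (most recent call last):
  File "<stdin>", line 18, in <module>
ValueError: max() iterable argument is empty
```

```bash
cat >> h.py <<'E'
def go(x,y,z,psi):
    "delta to reach tool-down pose with yaw psi, in the present tool axes"
    s=r.read_state(); M=R.from_euler('xyz',s['tool_rot'])
    N=R.from_euler('xyz',[np.pi,0,psi])
    print('d',M.inv().apply(np.array([x,y,z])-s['position']).round(4),'rot',(M.inv()*N).as_rotvec().round(4),'t',round(s['clock'],1))
E
python3 - <<'E'
from h import *
t=load('t0.png')
print(np.array(r.read_camera('wrist')['tool_from_camera']).round(3).tolist())
go(.235,.633,.4,2.787);go(.45,.05,.4,3.1)
cv2.imwrite('pics/z.png',cv2.resize(t['img'][140:245,140:400,::-1],None,fx=3,fy=3,interpolation=2))
E
```

```text
[[-0.0, -0.964, -0.266, 0.073], [1.0, 0.0, -0.001, 0.0], [0.001, -0.266, 0.964, -0.165], [0.0, 0.0, 0.0, 1.0]]
d [-0.0004  0.0002 -0.1819] rot [-0.0009 -0.0001 -0.0002] t 0.1
d [-0.4046 -0.4718 -0.1815] rot [-9.000e-04 -2.000e-04 -3.132e-01] t 0.1
```

View pics/z.png

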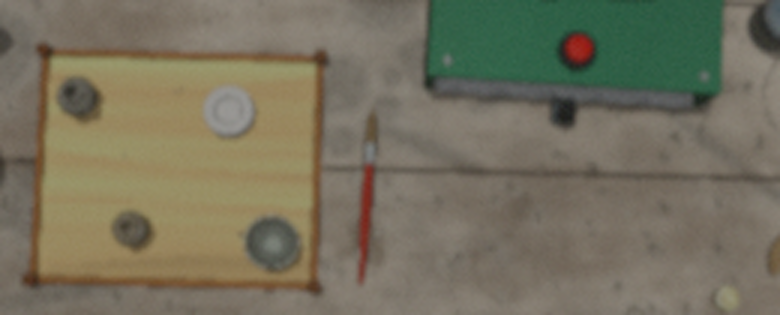

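The crop agrees with the top view: tote studs at the four corners, the brush between tote and press, and the knob centred in front of the hood.

The rows are not in the units I measure in: shifts go in shares of 50 mm. I convert before sending: -0.045 m is -0.9, -0.035 m is -0.7.

```bash
echo '[[[0,0,-0.9,0,0,0],[0,0,-0.9,0,0,0],[0,0,-0.9,0,0,0],[0,0,-0.9,0,0,0],[-0.6,-0.6,0,0,0,0],[-0.6,-0.6,0,0,0,0],[-0.6,-0.7,0,0,0,0],[-0.6,-0.7,0,0,0,0],[-0.6,-0.7,0,0,0,0],[-0.6,-0.7,0,0,0,0]]]' | python3 nudge.py
echo '[[[-0.6,-0.7,0,0,0,0],[-0.6,-0.7,0,0,0,0],[-0.6,-0.7,0,0,0,0],[-0.6,-0.7,0,0,0,0],[-0.6,-0.7,0,0,0,0],[-0.6,-0.7,0,0,0,0],[0,0,0,0,0,-0.11],[0,0,0,0,0,-0.1],[0,0,0,0,0,-0.1],[0,0,0,0,0,0]]]' | python3 nudge.py
python3 -c "
from h import *
snap('wrist','w1.png');go(.45,-.18,.4,3.1)"
```

```text
clock: 1.15
position: [0.3339, 0.3811, 0.3984]
tool_rot: [-3.141, 0.0, 2.787]
force: [0.1, 0.1, -0.2]
finger_gap: 0.0931
grip_force: 0.0
clock: 2.15
position: [0.4296, 0.1233, 0.3985]
tool_rot: [-3.142, -0.0, 3.098]
force: [-0.1, 0.2, 1.4]
finger_gap: 0.0927
grip_force: 0.0
d [-0.0346 -0.3021 -0.0014] rot [-0.     -0.0001 -0.0054] t 2.2
```

View pics/w1.png

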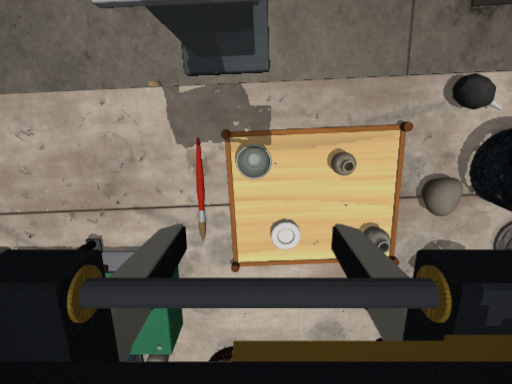

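The wrist view shows the whole tote: studs at (226,134), (406,126), (235,267) and (395,262), bowl (254,161), tan vase (344,163), mould (286,235) and grey vase (376,238). The knob is at about (95,243).

```bash
echo '[[[0,-0.9,0,0,0,0],[0,-0.9,0,0,0,0],[0,-0.9,0,0,0,0],[0,-0.9,0,0,0,0],[0,-0.9,0,0,0,0],[0,-0.9,0,0,0,0],[0,-0.6,0,0,0,0],[0,0,0,0,0,0]]]' | python3 nudge.py
python3 - <<'E'
from h import *
c=load('w1.png')
c2=snap('wrist','w2.png')
P=[onz(c,u,v,.026) for u,v in[(226,134),(406,126),(235,267),(395,262)]]
print(np.round(P,4)); print('c',np.mean(P,0).round(4))
for i,j in((0,1),(2,3),(0,2),(1,3)): d=P[j]-P[i];print(np.linalg.norm(d).round(4),np.arctan2(d[1],d[0]).round(3))
for n,(u,v),h in [('bowl',(254,161),.03),('vt',(344,163),.05),('mould',(286,235),.018),('vg',(376,238),.05)]:print(n,onz(c,u,v,h).round(3))
E
```

```text
clock: 3.0
position: [0.4159, -0.179, 0.398]
tool_rot: [-3.142, -0.001, 3.09]
force: [-0.0, 0.2, -0.4]
finger_gap: 0.0929
grip_force: 0.0
[[0.3846 0.0634 0.026 ]
 [0.3846 0.398  0.026 ]
 [0.6623 0.062  0.026 ]
 [0.6651 0.4015 0.026 ]]
c [0.5241 0.2312 0.026 ]
0.3346 1.571
0.3395 1.563
0.2777 -0.005
0.2805 0.012
bowl [0.437 0.113 0.03 ]
vt [0.445 0.279 0.05 ]
mould [0.597 0.173 0.018]
vg [0.597 0.347 0.05 ]
```

View pics/w2.png

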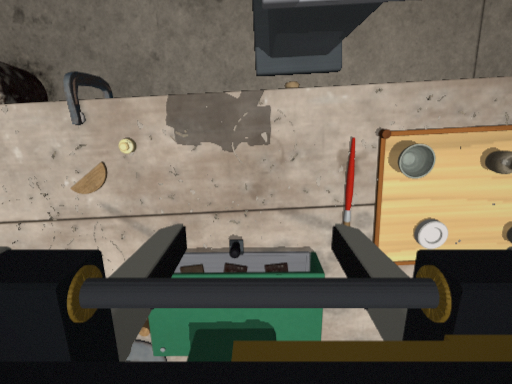

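The knob is at (236,247) in this view. The tray front is visible, with dark tiles near (192,268), (236,268) and (276,268). A tote stud is at (386,134).

Run:
```python
from h import *
c=load('w1.png');c2=load('w2.png');t=load('t0.png')
print('stud',tri(c,(226,134),c2,(386,134)))
print('mould',tri(c,(286,234),c2,(432,234)))
im=c2['img'].astype(int);d=(im.sum(2)<110)
y,x=np.nonzero(d[236:262,226:246]);print('knob blob',x.min()+226,x.max()+226,y.min()+236,y.max()+236)
k=c2['img'][225:290,170:330];cv2.imwrite('pics/k2.png',cv2.resize(k[:,:,::-1],None,fx=5,fy=5,interpolation=2))
print(proj(c2,[.596,-.233,.06]),proj(c2,[.596,-.233,.016]),'t proj')
print('knob tri',tri(c2,(236,243),t,(328.2,176.8)))
go(.6,-.233,.13,3.1)
```

```text
stud (array([0.38532381, 0.06266206, 0.01971855]), np.float64(0.0008255622156780487))
mould (array([0.5949382 , 0.17247841, 0.01875397]), np.float64(0.0012993365356098274))
knob blob 230 240 240 257
(np.float64(236.24242628473698), np.float64(252.36063148037493)) (np.float64(237.85877819730945), np.float64(242.74595153053602)) t proj
knob tri (array([ 0.60713122, -0.24162513, -0.00603417]), np.float64(0.004410745616027029))
d [-0.1868 -0.0463  0.2681] rot [ 0.0003 -0.0008 -0.0087] t 3.0
```

View pics/k2.png

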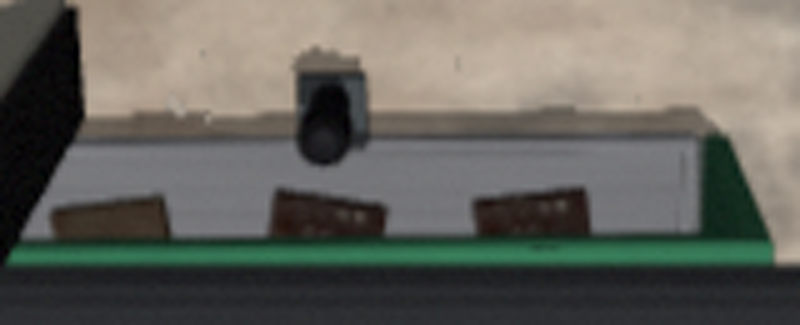

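The crop shows the knob top at (234.8,252.6), the bracket front edge at v≈239, and the hood front edge running from (174,273) to (324,273). Three tile edges are visible in the tray.

Run:
```python
from h import *
c2=load('w2.png');t=load('t0.png')
k=onz(c2,234.8,252.6,.06);print('knob',k, 'tri',tri(c2,(234.8,252.6),t,(328.2,176.8)))
a=onz(c2,186,252.5,.0125);b=onz(c2,310,252.5,.0125);print('lip',a,b,'yaw',np.arctan2(-(b-a)[0],(b-a)[1]))
h1=onz(c2,180,273.4,.092);h2=onz(c2,320,273.4,.092);print('hood',h1,h2,np.arctan2(-(h2-h1)[0],(h2-h1)[1]))
go(k[0],k[1],.14,3.09)
```

```text
knob [ 0.59637023 -0.23586591  0.06      ] tri (array([ 0.59702725, -0.23472835,  0.05810424]), np.float64(0.0027381541354097546))
lip [ 0.61466102 -0.34628462  0.0125    ] [ 0.62828754 -0.08021833  0.0125    ] yaw -0.051170037319381065
hood [ 0.61785446 -0.3380471   0.092     ] [ 0.63129039 -0.07536245  0.092     ] -0.05110401770794747
d [-0.1833 -0.0494  0.2581] rot [ 0.0003 -0.0008  0.0013] t 3.0
```

```bash
echo '[[[-0.74,-0.2,0.6,0,0,0],[-0.74,-0.2,0.6,0,0,0],[-0.74,-0.2,0.6,0,0,0],[-0.72,-0.2,0.6,0,0,0],[-0.72,-0.188,0.6,0,0,0],[0,0,0.9,0,0,0],[0,0,0.9,0,0,0],[0,0,0,0,0,0]]]' | python3 nudge.py 0.06
python3 -c "
from h import *
go(.597,-.235,.030,3.0904)"
```

```text
clock: 3.85
position: [0.5951, -0.2314, 0.1522]
tool_rot: [3.138, -0.009, 3.097]
force: [-0.3, 0.8, -1.2]
finger_gap: 0.06
grip_force: 0.0
d [-0.0032 -0.004   0.1222] rot [ 0.0035 -0.0087  0.0061] t 3.9
```

```bash
echo '[[[-0.04,-0.08,0.6,0.003,-0.009,0.006],[0,0,0.6,0,0,0],[0,0,0.6,0,0,0],[0,0,0.6,0,0,0],[0,0,0,0,0,0],[0,0,0,0,0,0]]]' | python3 nudge.py
echo '[[[0,0,0,0,0,0],[0,0,0,0,0,0],[0,0,0,0,0,0],[0,0,0,0,0,0]]]' | python3 nudge.py 0.0
python3 -c "
from h import *
go(.597,-.235,.030,3.0904)"
```

```text
clock: 4.45
position: [0.6004, -0.238, 0.0413]
tool_rot: [-3.138, 0.011, 3.091]
force: [0.0, -0.7, 1.6]
finger_gap: 0.0596
grip_force: 0.0
clock: 4.85
position: [0.5996, -0.2383, 0.0393]
tool_rot: [-3.138, 0.01, 3.091]
force: [-0.6, -0.7, -0.4]
finger_gap: 0.0324
grip_force: 0.0
d [0.0029 0.0032 0.0093] rot [-0.0032  0.0097  0.0003] t 4.8
```

To row units: 0.009 m is 0.18, 0.003 m is 0.06.

```bash
echo '[[[0.02,0.06,0.18,-0.003,0.01,0],[0,0,0,0,0,0],[0,0,0,0,0,0],[0,0,0,0,0,0],[0,0,0,0,0,0]]]' | python3 nudge.py 0.04
echo '[[[0,0,0,0,0,0],[0,0,0,0,0,0],[0,0,0,0,0,0],[0,0,0,0,0,0],[0,0,0,0,0,0]]]' | python3 nudge.py 0.0
```

```text
clock: 5.35
position: [0.5987, -0.2352, 0.0297]
tool_rot: [-3.142, -0.001, 3.091]
force: [0.4, -0.2, 0.7]
finger_gap: 0.0399
grip_force: 0.0
clock: 5.85
position: [0.5986, -0.2373, 0.0298]
tool_rot: [-3.138, -0.0, 3.09]
force: [0.1, -16.7, -3.4]
finger_gap: 0.0211
grip_force: 30.0
```

```bash
echo '[[[0.4,-0.04,0,0,0,0],[0.46,0,0,0,0,0],[0.46,0,0,0,0,0],[0.46,0,0,0,0,0],[0.46,0,0,0,0,0],[0.46,0,0,0,0,0],[0.46,0,0,0,0,0],[0.4,0,0,0,0,0],[0,0,0,0,0,0],[0,0,0,0,0,0]]]' | python3 nudge.py
echo '[[[0.14,0,0,0,0,0],[0.06,0,0,0,0,0],[0,0,0,0,0,0]]]' | python3 nudge.py
```

```text
clock: 6.85
position: [0.4199, -0.23, 0.0298]
tool_rot: [-3.138, -0.001, 3.09]
force: [-2.8, -18.8, -8.3]
finger_gap: 0.0208
grip_force: 30.0
clock: 7.15
position: [0.4132, -0.2297, 0.0305]
tool_rot: [-3.137, 0.007, 3.09]
force: [26.9, -20.5, -20.3]
finger_gap: 0.021
grip_force: 30.0
```

To row units: -0.002 m is -0.04.

```bash
echo '[[[-0.04,0,0,0,0,0],[0,0,0,0,0,0],[0,0,0,0,0,0],[0,0,0,0,0,0]]]' | python3 nudge.py 0.07
echo '[[[0,0,-0.8,0,0,0],[0,0,-0.9,0,0,0],[0,0,-0.9,0,0,0],[0,0,-0.9,0,0,0],[0,0,-0.9,0,0,0],[0,0,-0.9,0,0,0],[0,0,-0.9,0,0,0],[0,0,0,0,0,0]]]' | python3 nudge.py 0.09
python3 -c "
from h import *
snap('wrist','w3.png')"
```

```text
clock: 7.55
position: [0.4127, -0.2277, 0.0298]
tool_rot: [3.141, -0.001, 3.091]
force: [-0.2, -0.6, -0.3]
finger_gap: 0.0482
grip_force: 0.0
clock: 8.35
position: [0.4137, -0.2281, 0.3461]
tool_rot: [-3.138, 0.006, 3.091]
force: [0.4, -0.7, -0.3]
finger_gap: 0.0899
grip_force: 0.0
```

View pics/w3.png

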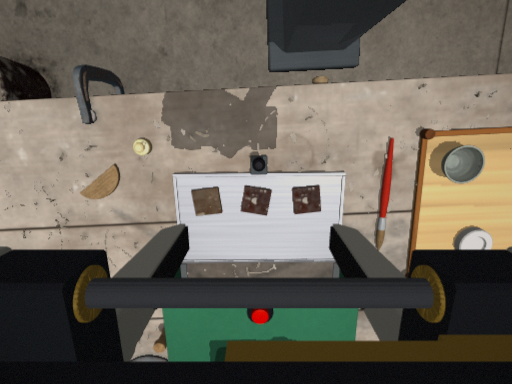

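Three tiles are in the drawn-out tray, centred near (207,201), (256,200) and (306,199), and the rest of it is empty. The knob is at (259,164).

To row units: 0.04 m is 0.8, 0.03 m is 0.6.

```bash
echo '[[[-0.4,0.8,0,0,0,0],[-0.4,0.8,0,0,0,0],[0,0.6,0,0,0,0],[0,0,0,0,0,0]]]' | python3 nudge.py
cat >> h.py <<'E'
def quads(c,box,lo=150):
    x0,y0,x1,y1=box; im=c['img'].astype(int).sum(2)
    m=np.zeros(im.shape,np.uint8); m[y0:y1,x0:x1]=(im[y0:y1,x0:x1]<lo*3)
    m=cv2.morphologyEx(m,cv2.MORPH_OPEN,np.ones((3,3),np.uint8))
    m=cv2.morphologyEx(m,cv2.MORPH_CLOSE,np.ones((5,5),np.uint8))
    return [cv2.minAreaRect(k) for k in cv2.findContours(m,0,1)[0] if cv2.contourArea(k)>300]
def tile(c,q,z):
    p=np.array([onz(c,u,v,z) for u,v in cv2.boxPoints(q)]); e=np.roll(p,-1,0)-p
    a=np.arctan2(e[:,1],e[:,0]); th=np.angle(np.exp(4j*a).mean())/4
    return p.mean(0).round(4),round(th,3),np.linalg.norm(e,axis=1).round(4)
E
python3 - <<'E'
from h import *
a=load('w3.png');b=snap('wrist','w4.png')
print(b['img'][200,150:420:10].sum(1)//3)
A=sorted(quads(a,(184,180,338,250),100));
for q in A: print(q,tile(a,q,.018))
o=[proj(b,tile(a,q,.018)[0]) for q in A];print(o)
xs=np.array(o).astype(int);B=sorted(quads(b,(xs[:,0].min()-25,xs[:,1].min()-25,xs[:,0].max()+25,xs[:,1].max()+25),100))
for q,p in zip(A,B): print(p,tile(b,p,.018),'tri',tri(a,q[0],b,p[0]))
E
```

```text
clock: 8.8
position: [0.4588, -0.1172, 0.3387]
tool_rot: [3.141, -0.002, 3.094]
force: [-0.1, -0.0, 0.8]
finger_gap: 0.09
grip_force: 0.0
[188 192 194 195 198 200 200 200 200 200 202 201 202 202 158 159 150  73
 157 159 162  96 171 169 168 166 166]
((206.6699676513672, 200.6899871826172), (26.44579315185547, 27.15290069580078), 81.8698959350586) (array([ 0.4855, -0.3289,  0.018 ]), np.float64(0.067), array([0.0495, 0.0501, 0.0508, 0.0504]))
((255.73651123046875, 199.66893005371094), (26.721590042114258, 26.357677459716797), 8.972626686096191) (array([ 0.488 , -0.2391,  0.018 ]), np.float64(-0.208), array([0.0502, 0.0482, 0.0504, 0.0495]))
((306.3096008300781, 199.06002807617188), (26.335399627685547, 27.0284366607666), 85.03025817871094) (array([ 0.4914, -0.1469,  0.018 ]), np.float64(0.06), array([0.0484, 0.0503, 0.0497, 0.0504]))
[(np.float64(139.83664496076034), np.float64(181.88506254183721)), (np.float64(190.63135213687636), np.float64(180.90081706957912)), (np.float64(242.90729929096668), np.float64(180.35020233162842))]
((140.07693481445312, 182.11541748046875), (27.783781051635742, 30.140439987182617), 82.87498474121094) (array([ 0.4863, -0.3286,  0.018 ]), np.float64(0.021), array([0.0533, 0.0497, 0.0547, 0.0501])) tri (array([ 0.48618024, -0.32948669,  0.01556183]), np.float64(0.0005350492021755748))
((190.77745056152344, 181.196533203125), (28.662782669067383, 27.674407958984375), 8.746161460876465) (array([ 0.4889, -0.2389,  0.018 ]), np.float64(-0.232), array([0.0505, 0.0495, 0.0506, 0.0508])) tri (array([ 0.4886161 , -0.23924844,  0.01607063]), np.float64(0.0007002905525689613))
((243.09756469726562, 180.3780517578125), (27.71831512451172, 27.939180374145508), 83.6598129272461) (array([ 0.4918, -0.1466,  0.018 ]), np.float64(0.056), array([0.0487, 0.0498, 0.05  , 0.05  ])) tri (array([ 0.4917187 , -0.14663625,  0.0163426 ]), np.float64(0.00022181819912376913))
```

All tile centres are consistent: sides about 50 mm, top about 16–18 mm high. I'll start with the right tile.

```bash
python3 -c "
from h import *
go(.4917,-.1467,.1,3.199)"; echo '[[[-0.34,-0.26,0.9,0,0,-0.05],[-0.32,-0.28,0.9,0,0,-0.055],[0,0,0.9,0,0,0],[0,0,0.9,0,0,0],[0,0,0.9,0,0,0],[0,0,0.4,0,0,0],[0,0,0,0,0,0],[0,0,0,0,0,0]]]' | python3 nudge.py 0.07
python3 -c "
from h import *
go(.4917,-.1467,.0125,3.199)"
```

```text
d [-0.0349 -0.0265  0.2387] rot [ 0.0005 -0.0022 -0.1055] t 8.8
clock: 9.65
position: [0.4906, -0.1485, 0.0953]
tool_rot: [3.142, -0.001, -3.088]
force: [-0.4, -1.1, 0.2]
finger_gap: 0.07
grip_force: 0.0
d [-0.0013  0.0017  0.0828] rot [ 0.     -0.0011 -0.0039] t 9.7
```

To row units: 0.025 m is 0.5, 0.022 m is 0.44.

```bash
echo '[[[-0.02,0.03,0.5,0,0,0],[0,0,0.5,0,0,0],[0,0,0.44,0,0,0],[0,0,0.2,0,0,0],[0,0,0,0,0,0],[0,0,0,0,0,0]]]' | python3 nudge.py
echo '[[[0,0,0,0,0,0],[0,0,0,0,0,0],[0,0,0,0,0,0],[0,0,0,0,0,0],[0,0,0,0,0,0]]]' | python3 nudge.py 0.03
python3 -c "
from h import *
go(.4917,-.1467,.0125,3.199)"
```

```text
clock: 10.25
position: [0.4923, -0.1466, 0.0144]
tool_rot: [-3.141, 0.001, -3.087]
force: [-1.0, 0.3, 0.2]
finger_gap: 0.0701
grip_force: 0.0
clock: 10.75
position: [0.4918, -0.1463, 0.0133]
tool_rot: [-3.142, -0.0, -3.087]
force: [-0.7, -0.0, 7.0]
finger_gap: 0.0493
grip_force: 30.0
d [ 0.0001 -0.0004  0.0008] rot [-0.0001 -0.0003 -0.0032] t 10.8
```

To row units: -0.045 m is -0.9, -0.04 m is -0.8.

```bash
echo '[[[0,0,-0.4,0,0,0],[0,0,-0.8,0,0,0],[0,0,-0.9,0,0,0],[0,0,-0.9,0,0,0],[0,0,-0.9,0,0,0],[0,0,-0.9,0,0,0],[0,0,-0.6,0,0,0],[0,0,0,0,0,0]]]' | python3 nudge.py
python3 -c "
from h import *
go(.44,.335,.285,3.1416)"
```

```text
clock: 11.55
position: [0.4927, -0.1465, 0.2874]
tool_rot: [-3.139, 0.005, -3.087]
force: [-0.4, -0.2, -0.5]
finger_gap: 0.0493
grip_force: 30.0
d [0.0265 0.4837 0.0012] rot [-0.0021  0.0047  0.0543] t 11.6
```

```bash
echo '[[[0.24,0.9,0,0,0,0.05],[0.24,0.9,0,0,0,0],[0.16,0.9,0,0,0,0],[0,0.9,0,0,0,0],[0,0.9,0,0,0,0],[0,0.9,0,0,0,0],[0,0.9,0,0,0,0],[0,0.4,0,0,0,0],[0,0,0,0,0,0],[0,0,0,0,0,0]]]' | python3 nudge.py
python3 -c "
from h import *
snap('wrist','w5.png')"
echo '[[[0,0.9,0,0,0,0],[0,0.9,0,0,0,0],[0,0.9,0,0,0,0],[0,0,0,0,0,0],[0,0,0,0,0,0],[0,0,0,0,0,0]]]' | python3 nudge.py
python3 - <<'E'
from h import *
b=snap('wrist','w6.png');a=load('w5.png')
cv2.imwrite('pics/w56.png',np.vstack([a['img'][:290],b['img'][:290]])[:,:,::-1])
E
```

```text
clock: 12.55
position: [0.456, 0.1879, 0.2819]
tool_rot: [-3.141, -0.002, -3.136]
force: [-0.1, -0.2, -0.9]
finger_gap: 0.0495
grip_force: 30.0
clock: 13.2
position: [0.456, 0.3216, 0.2829]
tool_rot: [-3.141, -0.001, -3.139]
force: [0.7, -0.1, 0.3]
finger_gap: 0.0494
grip_force: 30.0
```

View pics/w56.png

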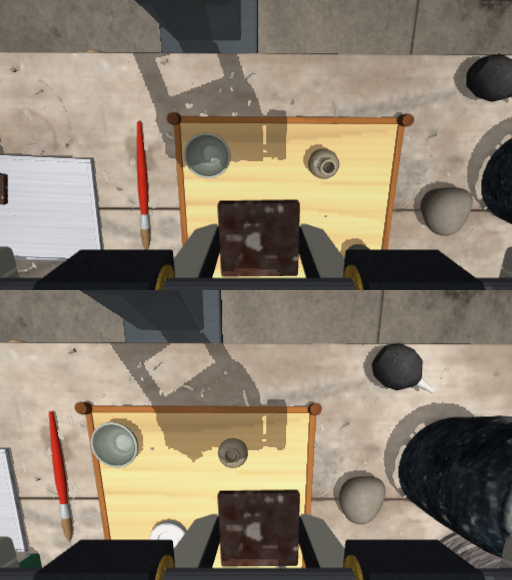

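The stacked views show the front studs at (173,119)/(406,120) and (82,118)/(316,118), the bowl at (208,154)/(114,155), the tan vase mouth at (326,167)/(233,167), and the tile held level.

Run:
```python
from h import *
a=load('w5.png');b=load('w6.png')
def seg(c,pt,w=10):
    h=cv2.cvtColor(c['img'],cv2.COLOR_RGB2HSV);x,y=pt;p=c['img'][y-w:y+w,x-w:x+w].astype(int);m=(p[:,:,0]-p[:,:,2]>15)&(p.sum(2)<230)
    ys,xs=np.nonzero(m);print(len(xs));return xs.mean()+x-w,ys.mean()+y-w
for n,p,q in [('s1',(173,119),(82,118)),('s2',(406,120),(316,118)),('bowl',(208,154),(114,155)),('tan',(326,167),(233,167))]:
    if n[0]=='s': p=seg(a,p);q=seg(b,q)
    X,e=tri(a,p,b,q);print(n,p,q,X.round(4),e.round(4))
go(.52,.335,.1,3.1416)
```

```text
193
98
s1 (np.float64(174.68911917098447), np.float64(119.15544041450778)) (np.float64(86.6938775510204), np.float64(117.96938775510205)) [0.3856 0.0592 0.0042] 0.0013
117
37
s2 (np.float64(403.4871794871795), np.float64(119.92307692307693)) (np.float64(310.05405405405406), np.float64(118.62162162162161)) [0.3851 0.3945 0.0287] 0.0006
bowl (208, 154) (114, 155) [0.4344 0.1153 0.0471] 0.002
tan (326, 167) (233, 167) [0.4518 0.2839 0.046 ] 0.0011
d [-0.0641  0.0133  0.183 ] rot [ 0.0001 -0.0006  0.0025] t 13.2
```

Bowl rim at 47 mm and stud at 29 mm match the stated heights, so I'll lower carefully while watching the force.

```bash
echo '[[[-0.64,0.14,0,0,0,0],[-0.64,0.126,0.6,0,0,0],[0,0,0.9,0,0,0],[0,0,0.9,0,0,0],[0,0,0.9,0,0,0],[0,0,0.8,0,0,0],[0,0,0,0,0,0],[0,0,0,0,0,0]]]' | python3 nudge.py
python3 -c "
from h import *
go(.52,.335,.013,3.1416)"
```

```text
clock: 14.05
position: [0.5199, 0.3358, 0.0791]
tool_rot: [3.141, -0.001, -3.139]
force: [-0.5, 0.2, 0.8]
finger_gap: 0.0494
grip_force: 30.0
d [-0.0002 -0.0008  0.0661] rot [ 0.0002 -0.0007  0.0031] t 14.1
```

To row units: 0.02 m is 0.4, 0.018 m is 0.36.

```bash
echo '[[[0,0,0.4,0,0,0],[0,0,0.4,0,0,0],[0,0,0.36,0,0,0],[0,0,0.16,0,0,0],[0,0,0,0,0,0],[0,0,0,0,0,0]]]' | python3 nudge.py
echo '[[[0,0,0.02,0,0,0],[0,0,0,0,0,0],[0,0,0,0,0,0]]]' | python3 nudge.py
```

```text
clock: 14.65
position: [0.5202, 0.3369, 0.0139]
tool_rot: [3.14, 0.001, -3.138]
force: [0.1, 0.4, -0.6]
finger_gap: 0.0495
grip_force: 30.0
clock: 14.95
position: [0.5195, 0.3367, 0.0114]
tool_rot: [3.141, -0.0, -3.137]
force: [-0.6, -0.1, 2.8]
finger_gap: 0.0491
grip_force: 30.0
```

To row units: -0.045 m is -0.9, -0.04 m is -0.8.

```bash
echo '[[[0,0,0,0,0,0],[0,0,0,0,0,0],[0,0,0,0,0,0]]]' | python3 nudge.py 0.064
echo '[[[0,0,-0.4,0,0,0],[0,0,-0.8,0,0,0],[0,0,-0.9,0,0,0],[0,0,-0.9,0,0,0],[0,0,-0.9,0,0,0],[0,0,-0.9,0,0,0],[0.6,-0.6,-0.6,0,0,0],[0.6,-0.6,0,0,0,0],[0,0,0,0,0,0],[0,0,0,0,0,0]]]' | python3 nudge.py 
python3 -c "
from h import *
snap('wrist','w7.png')
go(.43,-.2,.31,3.1)"
```

```text
clock: 15.25
position: [0.5192, 0.3366, 0.0107]
tool_rot: [3.142, -0.001, -3.137]
force: [0.4, 0.1, -0.2]
finger_gap: 0.0632
grip_force: 0.0
clock: 16.25
position: [0.4607, 0.2771, 0.2802]
tool_rot: [3.141, 0.0, -3.138]
force: [0.4, 0.6, 0.3]
finger_gap: 0.0639
grip_force: 0.0
d [ 0.033  -0.4774 -0.0305] rot [ 0.0002 -0.0008  0.0456] t 16.3
```

View pics/w7.png

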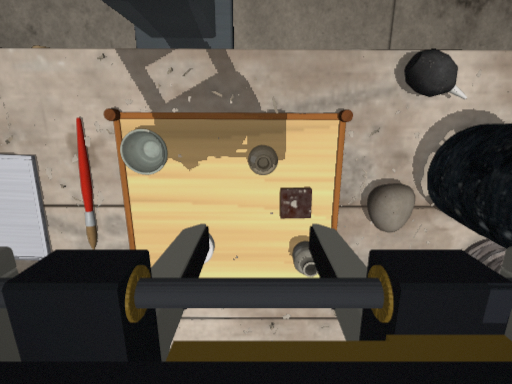

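The tile lies flat at (295,203) in the tote, clear of the vases at (262,160) and (305,258). Next I look at the tray.

To row units: -0.048 m is -0.96, -0.04 m is -0.8.

```bash
echo '[[[0.06,-0.96,-0.06,0,0,0.04],[0.06,-0.96,-0.06,0,0,0],[0.06,-0.96,-0.06,0,0,0],[0.06,-0.96,-0.06,0,0,0],[0.06,-0.96,-0.06,0,0,0],[0.06,-0.96,-0.06,0,0,0],[0.06,-0.96,-0.06,0,0,0],[0.06,-0.96,-0.06,0,0,0],[0,-0.96,-0.06,0,0,0],[0,-0.8,-0.06,0,0,0]]]' | python3 nudge.py 0.07
echo '[[[0,0,0,0,0,0],[0,0,0,0,0,0]]]' | python3 nudge.py
cat > look.py <<'E'
import sys
from h import *
a=snap('wrist',sys.argv[1])
C=np.array([.513,-.236]);cs,sn=np.cos(.051),np.sin(.051)
p=np.array([proj(a,[C[0]+cs*x+sn*y,C[1]-sn*x+cs*y,.01]) for x in(-.075,.075) for y in(-.14,.14)]);lo=p.min(0).astype(int);hi=p.max(0).astype(int);hi[1]=min(hi[1],247);print(lo,hi)
for q in quads(a,(*lo,*hi),100): print(np.round(q[0],1),tile(a,q,.018))
E
python3 look.py w8.png
```

```text
clock: 17.3
position: [0.4222, -0.1961, 0.3092]
tool_rot: [3.141, -0.002, 3.105]
force: [1.1, 0.2, -0.0]
finger_gap: 0.0698
grip_force: 0.0
clock: 17.5
position: [0.4225, -0.1942, 0.3089]
tool_rot: [3.141, -0.003, 3.104]
force: [0.5, 0.7, -0.1]
finger_gap: 0.07
grip_force: 0.0
[152 172] [320 247]
[185.  235.5] (array([ 0.5437, -0.3279,  0.018 ]), np.float64(-0.072), array([0.0657, 0.0397, 0.0671, 0.0398]))
[181.1 204.1] (array([ 0.4863, -0.3284,  0.018 ]), np.float64(0.091), array([0.0498, 0.0509, 0.0512, 0.0512]))
[234.  203.5] (array([ 0.4887, -0.2388,  0.018 ]), np.float64(-0.214), array([0.0501, 0.0479, 0.0503, 0.0492]))
```

The middle tile is unmoved (the first blob is a finger), so I'll take it.

```bash
python3 -c "
from h import *
go(.4888,-.239,.1,2.925)"; echo '[[[-0.68,-0.42,0.6,0,0,0],[-0.68,-0.42,0.6,0,0,0.09],[0,0,0.9,0,0,0.09],[0,0,0.9,0,0,0],[0,0,0.9,0,0,0],[0,0,0.3,0,0,0],[0,0,0,0,0,0],[0,0,0,0,0,0]]]' | python3 nudge.py 0.07
python3 -c "
from h import *
go(.4888,-.239,.0125,2.925)"
```

```text
d [-0.0683 -0.0434  0.2089] rot [ 0.0007 -0.0023  0.1806] t 17.6
clock: 18.35
position: [0.4893, -0.2378, 0.1018]
tool_rot: [-3.141, 0.001, 2.927]
force: [0.5, 0.2, 0.3]
finger_gap: 0.0699
grip_force: 0.0
d [ 0.0003 -0.0012  0.0893] rot [-0.0007  0.001   0.0017] t 18.4
```

To row units: 0.028 m is 0.56, 0.023 m is 0.46.

```bash
echo '[[[0,-0.02,0.56,0,0,0],[0,0,0.56,0,0,0],[0,0,0.46,0,0,0],[0,0,0.2,0,0,0],[0,0,0,0,0,0],[0,0,0,0,0,0]]]' | python3 nudge.py
echo '[[[0,0,0,0,0,0],[0,0,0,0,0,0],[0,0,0,0,0,0],[0,0,0,0,0,0],[0,0,0,0,0,0]]]' | python3 nudge.py 0.03
echo '[[[0,0,-0.4,0,0,0],[0,0,-0.8,0,0,0],[0,0,-0.9,0,0,0],[0,0,-0.9,0,0,0],[0,0,-0.4,0,0,0.05],[0,0,0,0,0,-0.1],[0,0,0,0,0,-0.1],[0,0,0,0,0,-0.068],[0,0,0,0,0,0]]]' | python3 nudge.py
python3 -c "
from h import *
go(.52,.228,.18,3.1416)"
```

```text
clock: 18.95
position: [0.4889, -0.2394, 0.0126]
tool_rot: [-3.141, 0.001, 2.926]
force: [-0.2, -0.1, -0.6]
finger_gap: 0.0699
grip_force: 0.0
clock: 19.45
position: [0.4882, -0.2391, 0.0112]
tool_rot: [-3.141, -0.0, 2.926]
force: [-0.5, 1.1, 5.9]
finger_gap: 0.0495
grip_force: 30.0
clock: 20.35
position: [0.488, -0.2389, 0.1805]
tool_rot: [3.141, -0.001, -3.138]
force: [-0.6, 0.3, -0.3]
finger_gap: 0.0498
grip_force: 30.0
d [-0.0335  0.4668  0.0005] rot [ 0.0002 -0.0012  0.0033] t 20.4
```

To row units: 0.048 m is 0.96, 0.045 m is 0.9.

```bash
echo '[[[-0.08,0.96,0,0,0,0],[-0.08,0.96,0,0,0,0],[-0.08,0.96,0,0,0,0],[-0.08,0.96,0,0,0,0],[-0.08,0.96,0,0,0,0],[-0.08,0.96,0,0,0,0],[-0.08,0.96,0,0,0,0],[-0.08,0.96,0,0,0,0],[0,0.9,0,0,0,0],[0,0.8,0,0,0,0]]]' | python3 nudge.py
echo '[[[0,0,0.8,0,0,0],[0,0,0.8,0,0,0],[0,0,0.5,0,0,0],[0,0,0,0,0,0],[0,0,0,0,0,0]]]' | python3 nudge.py
python3 -c "
from h import *
go(.52,.228,.011,3.1416)"
```

```text
clock: 21.35
position: [0.5187, 0.2324, 0.1805]
tool_rot: [3.142, -0.001, -3.141]
force: [0.7, -0.4, -0.6]
finger_gap: 0.0494
grip_force: 30.0
clock: 21.85
position: [0.5192, 0.2302, 0.0764]
tool_rot: [3.142, -0.001, -3.141]
force: [0.3, 0.7, 0.4]
finger_gap: 0.0496
grip_force: 30.0
d [-0.0009 -0.0022  0.0654] rot [ 0.0001 -0.001   0.0009] t 21.9
```

```bash
echo '[[[0,-0.06,0.4,0,0,0],[0,0,0.4,0,0,0],[0,0,0.36,0,0,0],[0,0,0.14,0,0,0],[0,0,0,0,0,0],[0,0,0,0,0,0]]]' | python3 nudge.py
echo '[[[0,0,0.03,0,0,0],[0,0,0,0,0,0],[0,0,0,0,0,0]]]' | python3 nudge.py
```

```text
clock: 22.45
position: [0.5197, 0.2274, 0.0123]
tool_rot: [3.141, 0.001, -3.14]
force: [0.5, -0.4, 0.2]
finger_gap: 0.0494
grip_force: 30.0
clock: 22.75
position: [0.5191, 0.2272, 0.0096]
tool_rot: [3.141, -0.0, -3.139]
force: [0.2, 0.1, -0.9]
finger_gap: 0.0496
grip_force: 30.0
```

To row units: 0.0005 m is 0.01.

```bash
echo '[[[0,0,0.01,0,0,0],[0,0,0,0,0,0]]]' | python3 nudge.py
echo '[[[0,0,0,0,0,0],[0,0,0,0,0,0],[0,0,0,0,0,0]]]' | python3 nudge.py 0.064
echo '[[[0,0,-0.4,0,0,0],[0,0,-0.8,0,0,0],[0,0,-0.9,0,0,0],[0,0,-0.9,0,0,0],[0.4,-0.6,-0.9,0,0,0],[0.4,-0.6,-0.9,0,0,0],[0.4,-0.6,-0.6,0,0,0],[0.4,-0.6,-0.6,0,0,0],[0,-0.9,0,0,0,0],[0,-0.9,0,0,0,0]]]' | python3 nudge.py 
echo '[[[0,-0.96,0,0,0,0],[0,-0.96,0,0,0,0],[0,-0.96,0,0,0,0],[0,-0.96,0,0,0,0],[0,-0.6,0,0,0,0],[0,0,0,0,0,0],[0,0,0,0,0,0]]]' | python3 nudge.py 0.07
python3 look.py w9.png
```

```text
clock: 22.95
position: [0.5191, 0.2272, 0.0092]
tool_rot: [3.141, -0.001, -3.139]
force: [-2.7, -0.4, 5.9]
finger_gap: 0.0492
grip_force: 30.0
clock: 23.25
position: [0.5189, 0.2271, 0.0085]
tool_rot: [3.142, -0.001, -3.139]
force: [-0.2, 0.1, -0.1]
finger_gap: 0.0633
grip_force: 0.0
clock: 24.25
position: [0.4445, 0.0238, 0.2981]
tool_rot: [3.142, 0.002, -3.138]
force: [0.9, 0.3, -0.7]
finger_gap: 0.0642
grip_force: 0.0
clock: 24.95
position: [0.4453, -0.1974, 0.2965]
tool_rot: [3.141, -0.001, -3.141]
force: [0.3, 0.7, 0.7]
finger_gap: 0.07
grip_force: 0.0
[149 155] [324 247]
[185.  235.5] (array([ 0.5665, -0.3231,  0.018 ]), np.float64(-0.034), array([0.064 , 0.0386, 0.0653, 0.0387]))
[178.  189.6] (array([ 0.4861, -0.329 ,  0.018 ]), np.float64(0.073), array([0.0509, 0.0509, 0.0524, 0.0512]))
```

```bash
python3 -c "
from h import *
go(.4863,-.329,.1,3.2)"; echo '[[[-0.4,-0.86,0.6,0,0,-0.03],[-0.4,-0.86,0.6,0,0,-0.03],[-0.02,-0.86,0.8,0,0,0],[0,0,0.9,0,0,0],[0,0,0.7,0,0,0],[0,0,0.3,0,0,0],[0,0,0,0,0,0],[0,0,0,0,0,0]]]' | python3 nudge.py 0.07
python3 -c "
from h import *
go(.4863,-.329,.0125,3.2)"
```

```text
d [-0.0408 -0.1325  0.1966] rot [ 0.0004 -0.001  -0.0565] t 25.0
clock: 25.8
position: [0.4862, -0.3092, 0.1162]
tool_rot: [-3.14, 0.001, -3.078]
force: [-0.1, -0.2, 0.6]
finger_gap: 0.0697
grip_force: 0.0
d [ 0.0012 -0.0196  0.1037] rot [-0.0011  0.0006  0.0049] t 25.8
```

To row units: 0.03 m is 0.6, -0.02 m is -0.4.

```bash
echo '[[[0.02,-0.4,0,0,0,0.005],[0,0,0.6,0,0,0],[0,0,0.6,0,0,0],[0,0,0,0,0,0]]]' | python3 nudge.py
python3 -c "
from h import *
go(.4863,-.329,.0125,3.2)"
```

```text
clock: 26.2
position: [0.4846, -0.3296, 0.0521]
tool_rot: [3.14, -0.003, -3.085]
force: [-0.6, 1.0, -0.2]
finger_gap: 0.07
grip_force: 0.0
d [-0.0018  0.0004  0.0396] rot [ 0.0021 -0.0035 -0.0015] t 26.2
```

To row units: 0.02 m is 0.4, 0.014 m is 0.28.

```bash
echo '[[[-0.02,0,0.4,0.001,-0.002,0],[0,0,0.28,0,0,0],[0,0,0,0,0,0],[0,0,0,0,0,0]]]' | python3 nudge.py
echo '[[[0,0,0,0,0,0],[0,0,0,0,0,0],[0,0,0,0,0,0],[0,0,0,0,0,0],[0,0,0,0,0,0]]]' | python3 nudge.py 0.03
echo '[[[0,0,-0.4,0,0,0],[0,0,-0.8,0,0,0],[0,0,-0.9,0,0,0],[0,0,-0.9,0,0,0],[0,0,-0.4,0,0,0.05],[0,0,0,0,0,0],[0,0,0,0,0,0]]]' | python3 nudge.py
python3 -c "
from h import *
go(.52,.12,.18,3.1416)"
```

```text
clock: 26.6
position: [0.4869, -0.3299, 0.0213]
tool_rot: [-3.14, 0.002, -3.084]
force: [0.1, 0.1, -0.3]
finger_gap: 0.0695
grip_force: 0.0
clock: 27.1
position: [0.4865, -0.3295, 0.0203]
tool_rot: [-3.141, 0.001, -3.084]
force: [-0.7, 0.6, -0.5]
finger_gap: 0.0346
grip_force: 0.0
clock: 27.8
position: [0.4862, -0.3293, 0.1896]
tool_rot: [-3.141, 0.001, -3.134]
force: [0.1, 0.1, -1.5]
finger_gap: 0.0296
grip_force: 0.0
d [-0.0374  0.449   0.0093] rot [-0.0007  0.0009  0.0081] t 27.8
```

The fingers closed above the tile because I stopped at 20 mm. I'll reopen and go lower.

To row units: 0.02 m is 0.4, 0.04 m is 0.8.

```bash
echo '[[[0,0,0,0,0,-0.06],[0,0,0.7,0,0,0],[0,0,0.8,0,0,0],[0,0,0.8,0,0,0],[0,0,0.4,0,0,0],[0,0,0,0,0,0],[0,0,0,0,0,0]]]' | python3 nudge.py 0.07
python3 -c "
from h import *
go(.4863,-.329,.0125,3.2)"
```

```text
clock: 28.5
position: [0.4862, -0.3293, 0.0547]
tool_rot: [3.142, -0.0, -3.074]
force: [0.3, -0.1, 0.7]
finger_gap: 0.0698
grip_force: 0.0
d [-0.0001  0.0003  0.0422] rot [ 0.0001 -0.0001  0.0093] t 28.5
```

To row units: 0.018 m is 0.36, 0.015 m is 0.3.

```bash
echo '[[[0,0,0.36,0,0,0],[0,0,0.3,0,0,0],[0,0,0.18,0,0,0],[0,0,0,0,0,0],[0,0,0,0,0,0]]]' | python3 nudge.py
echo '[[[0,0,0,0,0,0],[0,0,0,0,0,0],[0,0,0,0,0,0],[0,0,0,0,0,0],[0,0,0,0,0,0]]]' | python3 nudge.py 0.03
```

```text
clock: 29.0
position: [0.4867, -0.3297, 0.0136]
tool_rot: [-3.141, 0.001, -3.074]
force: [0.5, -0.9, 0.2]
finger_gap: 0.0701
grip_force: 0.0
clock: 29.5
position: [0.4867, -0.3297, 0.0136]
tool_rot: [-3.14, 0.001, -3.074]
force: [-0.0, 0.4, 4.9]
finger_gap: 0.0493
grip_force: 30.0
```

Gripped. TCP should read about 0.0116 when it touches down in the tote.

The rows are not in the units I measure in: shifts go in shares of 50 mm. I convert before sending: 0.048 m is 0.96, -0.045 m is -0.9.

```bash
echo '[[[0,0,-0.4,0,0,0],[0,0,-0.8,0,0,0],[0,0,-0.9,0,0,0],[0,0,-0.9,0,0,0],[0,0.4,-0.4,0,0,0.068],[-0.08,0.96,0,0,0,0],[-0.08,0.96,0,0,0,0],[-0.08,0.96,0,0,0,0],[-0.08,0.96,0,0,0,0],[-0.08,0.96,0,0,0,0]]]' | python3 nudge.py
echo '[[[-0.08,0.96,0,0,0,0],[-0.08,0.96,0,0,0,0],[-0.08,0.96,0,0,0,0],[-0.04,0.8,0,0,0,0],[0,0,0,0,0,0],[0,0,0,0,0,0]]]' | python3 nudge.py
python3 -c "
from h import *
go(.52,.12,.0125,3.1416)"
```

```text
clock: 30.5
position: [0.5049, -0.0676, 0.183]
tool_rot: [-3.141, 0.001, 3.14]
force: [0.5, -0.9, -0.6]
finger_gap: 0.0493
grip_force: 30.0
clock: 31.1
position: [0.5192, 0.1152, 0.1826]
tool_rot: [-3.141, 0.001, -3.14]
force: [-0.5, -0.2, -0.4]
finger_gap: 0.0492
grip_force: 30.0
d [-0.0007  0.005   0.1701] rot [-0.0011  0.0006  0.0011] t 31.1
```

```bash
echo '[[[0,0.06,0.8,0,0,0],[0,0,0.8,0,0,0],[0,0,0.8,0,0,0],[0,0,0.5,0,0,0],[0,0,0.3,0,0,0],[0,0,0.1,0,0,0],[0,0,0,0,0,0],[0,0,0,0,0,0]]]' | python3 nudge.py
```

```text
clock: 31.9
position: [0.5204, 0.1173, 0.0193]
tool_rot: [-3.141, 0.003, 3.141]
force: [-0.5, 0.3, -0.7]
finger_gap: 0.0495
grip_force: 30.0
```

```bash
echo '[[[0,0,0.1,0,0,0],[0,0,0.02,0,0,0],[0,0,0,0,0,0],[0,0,0,0,0,0]]]' | python3 nudge.py; echo '[[[0,0,0.02,0,0,0],[0,0,0,0,0,0],[0,0,0,0,0,0]]]' | python3 nudge.py
```

```text
clock: 32.3
position: [0.5196, 0.1174, 0.012]
tool_rot: [-3.141, 0.001, 3.141]
force: [0.2, 1.0, -1.2]
finger_gap: 0.0494
grip_force: 30.0
clock: 32.6
position: [0.5197, 0.1175, 0.0116]
tool_rot: [-3.141, 0.001, 3.141]
force: [-4.1, 0.2, 7.0]
finger_gap: 0.0492
grip_force: 30.0
```

To row units: -0.045 m is -0.9, -0.04 m is -0.8.

```bash
echo '[[[0,0,0,0,0,0],[0,0,0,0,0,0],[0,0,0,0,0,0]]]' | python3 nudge.py 0.064
echo '[[[0,0,-0.4,0,0,0],[0,0,-0.8,0,0,0],[0,0,-0.9,0,0,0],[0,0,-0.9,0,0,0],[0.4,0.4,-0.9,0,0,0],[0.4,0.4,-0.9,0,0,0],[0.4,0.4,-0.9,0,0,0],[0.4,0.4,-0.9,0,0,0],[0,0,0,0,0,0],[0,0,0,0,0,0]]]' | python3 nudge.py 
python3 -c "
from h import *
snap('wrist','w10.png')"
```

```text
clock: 32.9
position: [0.5195, 0.1174, 0.0108]
tool_rot: [-3.141, 0.001, 3.141]
force: [-0.6, -0.0, -0.2]
finger_gap: 0.0631
grip_force: 0.0
clock: 33.9
position: [0.4439, 0.1934, 0.3307]
tool_rot: [-3.141, 0.003, -3.141]
force: [1.4, 0.2, -0.7]
finger_gap: 0.0641
grip_force: 0.0
```

View pics/w10.png

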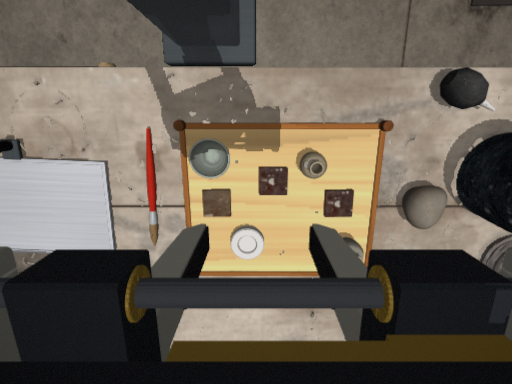

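The tote holds three flat tiles at (217,203), (273,181) and (338,203). The middle one was knocked forward but still looks clear of the vase at (314,165). I'll measure the gaps.

Run:
```python
from h import *
a=load('w10.png')
for b in((198,185,236,222),(254,162,291,199),(320,186,358,220)):
    for q in quads(a,b,100): print(np.round(q[0],1),tile(a,q,.016))
print('bowl',onz(a,210,158,.046),'tan',onz(a,314,165,.05),'mould',onz(a,247,242,.026))
go(.42,-.228,.34,3.0904)
```

```text
[216.5 202. ] (array([0.518 , 0.1175, 0.016 ]), np.float64(-0.02), array([0.0475, 0.0484, 0.0487, 0.0485]))
[273.  180.5] (array([0.4787, 0.2176, 0.016 ]), np.float64(0.007), array([0.0482, 0.0482, 0.0494, 0.0482]))
[338.5 202.5] (array([0.5188, 0.3348, 0.016 ]), np.float64(0.038), array([0.0509, 0.0505, 0.0523, 0.0504]))
bowl [0.43490478 0.11483814 0.046     ] tan [0.44544984 0.28089402 0.05      ] mould [0.59048358 0.17147868 0.026     ]
d [ 0.0238 -0.421  -0.0103] rot [-0.001   0.0007  0.0508] t 34.0
```

All gaps are at least 16 mm. Now back to the knob, checking the tray on the way.

To row units: -0.047 m is -0.94, -0.042 m is -0.84.

```bash
echo '[[[0.06,-0.94,0,0,0,0.05],[0.06,-0.94,0,0,0,0],[0.06,-0.94,0,0,0,0],[0.06,-0.94,0,0,0,0],[0.06,-0.94,0,0,0,0],[0.06,-0.94,0,0,0,0],[0.06,-0.94,0,0,0,0],[0.06,-0.94,0,0,0,0],[0.02,-0.84,0,0,0,0],[0,0,0,0,0,0]]]' | python3 nudge.py 0.06
python3 look.py w11.png
python3 - <<'E'
from h import *
c=load('w11.png');im=c['img'].astype(int).sum(2)
u,v=map(int,proj(c,[.414,-.229,.06]));y,x=np.nonzero(im[v-14:v+14,u-14:u+14]<110)
p=(x.mean()+u-14,y.mean()+v-14);print(u,v,p,onz(c,*p,.055))
cv2.imwrite('pics/k11.png',c['img'][:,:,::-1])
go(.414,-.229,.12,3.0904)
E
```

```text
clock: 34.95
position: [0.3989, -0.2277, 0.3277]
tool_rot: [3.141, -0.003, 3.085]
force: [0.9, 0.7, -0.3]
finger_gap: 0.0601
grip_force: 0.0
[178 183] [337 247]
[321.  235.5] (array([ 0.5393, -0.1225,  0.018 ]), np.float64(-0.027), array([0.054 , 0.0413, 0.0552, 0.0413]))
[194.5 235.5] (array([ 0.5264, -0.3524,  0.018 ]), np.float64(-0.086), array([0.0594, 0.0413, 0.0607, 0.0414]))
258 175 (np.float64(258.0330578512397), np.float64(175.47107438016528)) [ 0.41428176 -0.23006273  0.055     ]
d [-0.0153 -0.0026  0.208 ] rot [ 0.001  -0.0022 -0.0043] t 35.0
```

View pics/k11.png

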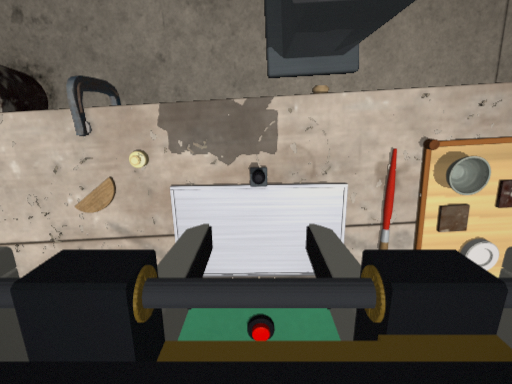

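The tray is empty and the knob is at (258,175), where I expected it.

To row units: 0.045 m is 0.9, 0.02 m is 0.4.

```bash
echo '[[[-0.3,-0.04,0.9,0,0,-0.004],[0,0,0.9,0,0,0],[0,0,0.9,0,0,0],[0,0,0.9,0,0,0],[0,0,0.4,0,0,0],[0,0,0,0,0,0],[0,0,0,0,0,0]]]' | python3 nudge.py
python3 -c "
from h import *
go(.4143,-.23,.030,3.0904)"
```

```text
clock: 35.7
position: [0.4153, -0.2259, 0.1307]
tool_rot: [-3.141, 0.001, 3.095]
force: [-0.3, -0.0, 1.3]
finger_gap: 0.0599
grip_force: 0.0
d [ 0.0009 -0.0041  0.1007] rot [-0.0005  0.0008  0.0049] t 35.7
```

To row units: 0.03 m is 0.6, 0.01 m is 0.2.

```bash
echo '[[[0.02,-0.08,0.6,0,0,0.005],[0,0,0.6,0,0,0],[0,0,0.6,0,0,0],[0,0,0.2,0,0,0],[0,0,0,0,0,0],[0,0,0,0,0,0]]]' | python3 nudge.py
echo '[[[0,0,0,0,0,0],[0,0,0,0,0,0],[0,0,0,0,0,0],[0,0,0,0,0,0],[0,0,0,0,0,0],[0,0,0,0,0,0]]]' | python3 nudge.py 0.0
```

```text
clock: 36.3
position: [0.415, -0.2308, 0.0323]
tool_rot: [-3.14, 0.003, 3.09]
force: [-1.0, -0.6, 0.0]
finger_gap: 0.06
grip_force: 0.0
clock: 36.9
position: [0.4142, -0.2299, 0.0304]
tool_rot: [3.141, 0.001, 3.09]
force: [-0.4, 6.3, 2.1]
finger_gap: 0.0213
grip_force: 30.0
```

To row units: -0.023 m is -0.46, -0.02 m is -0.4.

```bash
echo '[[[-0.4,0,0,0,0,0],[-0.46,0,0,0,0,0],[-0.46,0,0,0,0,0],[-0.46,0,0,0,0,0],[-0.46,0,0,0,0,0],[-0.46,0,0,0,0,0],[-0.46,0,0,0,0,0],[-0.4,0,0,0,0,0],[0,0,0,0,0,0],[0,0,0,0,0,0]]]' | python3 nudge.py
echo '[[[-0.08,0,0,0,0,0],[-0.04,0,0,0,0,0],[0,0,0,0,0,0],[0,0,0,0,0,0]]]' | python3 nudge.py
```

```text
clock: 37.9
position: [0.5929, -0.2372, 0.0304]
tool_rot: [3.138, 0.001, 3.091]
force: [2.1, 17.5, 4.9]
finger_gap: 0.0211
grip_force: 30.0
clock: 38.3
position: [0.5984, -0.2375, 0.0304]
tool_rot: [3.138, 0.001, 3.091]
force: [1.8, 18.6, 4.2]
finger_gap: 0.0213
grip_force: 30.0
```

```bash
echo '[[[-0.04,0,0,0,0,0],[-0.02,0,0,0,0,0],[0,0,0,0,0,0]]]' | python3 nudge.py; echo '[[[-0.04,-0.02,0,0,0,0],[0,0,0,0,0,0]]]' | python3 nudge.py
```

```text
clock: 38.6
position: [0.5992, -0.2375, 0.0303]
tool_rot: [3.138, -0.005, 3.091]
force: [-19.1, 22.0, 16.2]
finger_gap: 0.0212
grip_force: 30.0
clock: 38.8
position: [0.6001, -0.2376, 0.0301]
tool_rot: [3.135, -0.007, 3.091]
force: [-30.6, 29.8, 21.6]
finger_gap: 0.0213
grip_force: 30.0
```

The tray is hard against its home stop. Releasing, rising, and measuring the button from several views.

```bash
echo '[[[0.06,0,0,0,0,0],[0,0,0,0,0,0],[0,0,0,0,0,0],[0,0,0,0,0,0]]]' | python3 nudge.py 0.06
echo '[[[0,0,-0.6,0,0,0],[0,0,-0.9,0,0,0],[0,0,-0.9,0,0,0],[0,0,-0.9,0,0,0],[0.6,0,-0.6,0,0,0],[0.9,0,-0.2,0,0,0],[0.9,0,0,0,0,0],[0.8,0.6,0,0,0,0],[0,0.6,0,0,0,0],[0,0,0,0,0,0]]]' | python3 nudge.py 0.0
python3 - <<'E'
from h import *
snap('wrist','w12.png')
V={}
for f in('t0.png','w3.png','w4.png','w11.png','w12.png'):
    c=load(f);im=c['img'].astype(int);m=((im[:,:,0]>120)&(im[:,:,1]<60)&(im[:,:,2]<60)).astype(np.uint8)
    n,l,st,ce=cv2.connectedComponentsWithStats(m)
    for i in range(1,n):
        if st[i,4]>25:
            p=onz(c,*ce[i],.12)
            if np.hypot(p[0]-.66,p[1]+.24)<.05: V[f]=ce[i];print(f,ce[i].round(1),st[i].tolist(),p.round(4))
k=list(V)
for a in k:
  for b in k:
    if a<b:print(a,b,[x.round(4) for x in tri(load(a),V[a],load(b),V[b])])
E
```

```text
clock: 39.2
position: [0.5999, -0.2412, 0.0304]
tool_rot: [-3.141, 0.001, 3.09]
force: [-0.5, -0.6, 0.6]
finger_gap: 0.0482
grip_force: 0.0
clock: 40.2
position: [0.4424, -0.1708, 0.2362]
tool_rot: [-3.14, 0.003, 3.091]
force: [0.2, -0.6, -0.1]
finger_gap: 0.0004
grip_force: 0.0
t0.png [332.7 155.6] [329, 152, 8, 8, 47] [ 0.6612 -0.2386  0.12  ]
w3.png [259.6 316.1] [252, 309, 17, 15, 196] [ 0.6565 -0.2402  0.12  ]
w11.png [260.4 333.7] [252, 327, 18, 14, 212] [ 0.6565 -0.2399  0.12  ]
t0.png w3.png [array([ 0.6631, -0.2403,  0.1118]), np.float64(0.0006)]
t0.png w11.png [array([ 0.6628, -0.24  ,  0.1128]), np.float64(0.0004)]
w11.png w3.png [array([ 0.6568, -0.2401,  0.1197]), np.float64(0.0003)]
```

The button measures (0.658, -0.240) with its top at about 0.115–0.12, which agrees with the text. I'll approach from the front with the fingers shut.

```bash
python3 -c "
from h import *
go(.6585,-.24,.16,3.0904)"; echo '[[[-0.7,-0.28,0,0,0,0],[-0.7,-0.28,0,0,0,0],[-0.7,-0.28,0,0,0,0],[-0.7,-0.28,0,0,0,0],[-0.7,-0.23,0,0,0,0],[-0.74,-0.26,0.2,0,0,0],[0,0,0.6,0,0,0],[0,0,0.6,0,0,0],[0,0,0,0,0,0],[0,0,0,0,0,0]]]' | python3 nudge.py
python3 -c "
from h import *
go(.6585,-.24,.125,3.0904)"
```

```text
d [-0.2186 -0.057   0.0766] rot [-0.0014  0.0026  0.0007] t 40.2
clock: 41.25
position: [0.6506, -0.2647, 0.1656]
tool_rot: [-3.141, 0.0, 3.089]
force: [0.3, 0.6, 1.5]
finger_gap: 0.0002
grip_force: 0.0
d [-0.0066  0.0251  0.0406] rot [-0.0005  0.0002 -0.0009] t 41.2
```

I overshot in y (typed more than was printed), so I'll correct that before going down.

```bash
echo '[[[-0.132,0.5,0,0,0,0],[0,0,0.4,0,0,0],[0,0,0.28,0,0,0],[0,0,0,0,0,0],[0,0,0,0,0,0]]]' | python3 nudge.py
python3 -c "
from h import *
go(.6585,-.24,.125,3.0904)"
```

```text
clock: 41.75
position: [0.6586, -0.24, 0.1325]
tool_rot: [-3.141, 0.002, 3.089]
force: [0.3, -0.3, 0.9]
finger_gap: 0.0003
grip_force: 0.0
d [ 0.0001 -0.      0.0075] rot [-0.001   0.0016 -0.001 ] t 41.8
```

```bash
for i in 1; do :; done; echo '[[[0,0,0.12,0,0,0],[0,0,0.08,0,0,0],[0,0,0,0,0,0],[0,0,0,0,0,0]]]' | python3 nudge.py; echo '[[[0,0,0.06,0,0,0],[0,0,0,0,0,0],[0,0,0,0,0,0]]]' | python3 nudge.py
```

```text
clock: 42.15
position: [0.6585, -0.2395, 0.1216]
tool_rot: [-3.141, 0.001, 3.09]
force: [0.6, 0.0, -0.8]
finger_gap: 0.0008
grip_force: 0.0
clock: 42.45
position: [0.6585, -0.2394, 0.1185]
tool_rot: [-3.141, 0.001, 3.09]
force: [0.0, -0.2, 0.1]
finger_gap: 0.0005
grip_force: 0.0
```

To row units: 0.003 m is 0.06.

```bash
echo '[[[0,0,0.06,0,0,0],[0,0,0,0,0,0],[0,0,0,0,0,0]]]' | python3 nudge.py; echo '[[[0,0,0.06,0,0,0],[0,0,0,0,0,0],[0,0,0,0,0,0]]]' | python3 nudge.py
```

```text
clock: 42.75
position: [0.6585, -0.2394, 0.1155]
tool_rot: [-3.141, 0.001, 3.09]
force: [-0.1, -0.0, 0.7]
finger_gap: 0.0005
grip_force: 0.0
clock: 43.05
position: [0.6586, -0.2395, 0.1128]
tool_rot: [-3.141, 0.001, 3.09]
force: [0.6, -0.8, 2.5]
finger_gap: 0.0007
grip_force: 1.1
```

```bash
echo '[[[0,0,0.06,0,0,0],[0,0,0,0,0,0],[0,0,0,0,0,0]]]' | python3 nudge.py; echo '[[[0,0,0.04,0,0,0],[0,0,0,0,0,0],[0,0,0,0,0,0]]]' | python3 nudge.py
```

```text
clock: 43.35
position: [0.6586, -0.2395, 0.1097]
tool_rot: [-3.141, 0.001, 3.09]
force: [1.3, 0.1, 4.6]
finger_gap: 0.0007
grip_force: 2.0
clock: 43.65
position: [0.6587, -0.2395, 0.1082]
tool_rot: [-3.141, 0.002, 3.09]
force: [-0.8, 0.4, 7.7]
finger_gap: 0.0002
grip_force: 4.2
```

To row units: 0.002 m is 0.04.

```bash
echo '[[[0,0,0.04,0,0,0],[0,0,0,0,0,0],[0,0,0,0,0,0]]]' | python3 nudge.py
echo '[[[0,0,-0.3,0,0,0],[0,0,-0.6,0,0,0],[0,0,-0.8,0,0,0],[0,0,-0.8,0,0,0],[0.8,0,-0.4,0,0,0],[0.9,0,0,0,0,0],[0.9,0,0,0,0,0],[0.9,0,0,0,0,0],[0.9,0,0,0,0,0],[0.6,0,0,0,0,0]]]' | python3 nudge.py
echo '[[[0,0.9,-0.6,0,0,0],[0,0.9,-0.6,0,0,0],[0,0.9,-0.6,0,0,0],[0,0.6,-0.4,0,0,0],[0,0,0,0,0,0],[0,0,0,0,0,0]]]' | python3 nudge.py
python3 - <<'E'
from h import *
snap('wrist','w13.png')
E
```

```text
clock: 43.95
position: [0.6588, -0.2396, 0.108]
tool_rot: [-3.14, 0.003, 3.09]
force: [-7.1, 2.7, 20.7]
finger_gap: 0.0005
grip_force: 10.9
clock: 44.95
position: [0.4063, -0.226, 0.2502]
tool_rot: [-3.141, 0.001, 3.089]
force: [1.1, -0.4, 0.7]
finger_gap: 0.0008
grip_force: 0.0
clock: 45.55
position: [0.4166, -0.0715, 0.3532]
tool_rot: [-3.141, 0.001, 3.091]
force: [-0.3, -0.1, -0.6]
finger_gap: 0.0005
grip_force: 0.0
```

View pics/w13.png

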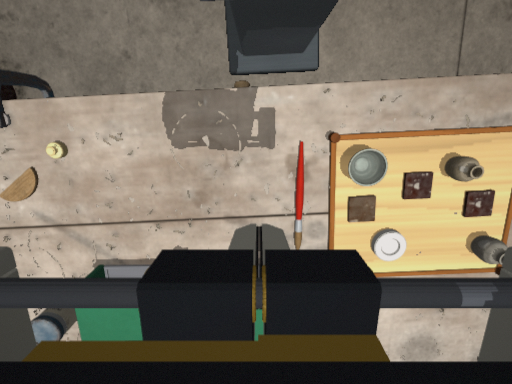

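The button bottomed out at 0.108 with 20 N and has been released. The three tiles at (362,208), (418,185) and (478,203) lie clear of the ware. One last knob check from the top camera before handing in.

```bash
python3 - <<'E'
from h import *
for c in(load('t0.png'),snap('top','t1.png')):
    d=c['img'].astype(int).sum(2)<150;y,x=np.nonzero(d[173:186,320:338]);print(x.mean()+320,y.mean()+173,len(x))
E
python3 -c "
from h import *
print(r.job_done())"
```

```text
328.22222222222223 176.83333333333334 36
328.0731707317073 176.14634146341464 41
the job is handed in; nothing more can be done
None
```

The job is handed in: all three tiles lie flat in the tote clear of the ware (one was knocked a few centimetres but still has about 16 mm of space), the empty tray was pushed home to its stop, and then the reset button was pressed fully down and released.

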